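# Find the key that opens the till

## Task

The till is locked and nobody remembers which of the three keys in the wooden rack fits: try them one after another and turn the right one clockwise as far as it goes, so that the drawer comes out. Do not force a key that will not turn. Leave the right key in the lock, hang the other two keys upright in the rack (any place in it), and leave the other things on the bar where they are.

Things in the scene. Friction and masses are not known exactly. Their poses are not given: they have to be found in the camera images.
- keyhole (a point): Centre of the keyhole, top of the 5 mm steel plate, 77 mm above the worktop; fixed; till's axes. A 15 mm square opening (13 mm in the plug, 8 to 16 mm down) with a 10 mm wide slot (9 in the plug) for the bit along +y, to 29 mm from the centre. A key goes in with its axes parallel to these, 58 mm straight down until its collar is on the plate, and comes out only at that angle (turned, it is held under the plate).
- till: Grey steel till box, 150 (x) x 200 (y) x 74 mm, fixed, origin under its centre; drawer front faces -x. Keyhole in the top, 35 mm behind (+x of) the centre; its plate stands 3 mm above the deck. Of the three keys, all go in but only one turns fully; the others stop dead after 0.2 to 0.7 rad. Which one fits is drawn anew each time and cannot be seen.
- lock (a joint): Lock plug's angle, rad: 0 locked, grows clockwise seen from above, end stop at 1.1. Turned only by a key; friction about 0.1 N m, stays where left. Up to 0.3 rad of play between key and plug, so the key itself may turn up to 1.4 rad before the stop. A wrong key meets a hard stop with the plug below 0.6 rad: more than 0.4 N m of resistance means blocked (do not go past 2 N m).
- drawer (a joint): How far the till's drawer has slid out towards -x (m): 0 = shut; geared to the lock, which pushes it out in proportion, to 0.025 at the end stop. The front is flush and has no handle.
- rack: Wooden key rack, 80 (x) x 210 (y) mm, fixed, origin under its centre. Two rails along y, tops 77 mm above the worktop, with a 15 mm gap between them centred on x = 0, open for |y| < 92 mm. Keys hang in the gap by their collars, bit along the rack's +y, at y = -60, 0, +60 mm (which key is where varies).
- key_a: One of three look-alike upright keys, 90 g. Origin: shaft axis, underside of the 26 mm collar (z 0 to 5 mm); z up. Grip: black bow, 12 mm thick (x), 36 wide (y), z 13 to 41 mm. Shaft 10 mm thick, down to z -58 mm, its last 10 mm a cone. Bit: 4 mm thick flag to +y, out to 26 mm from the axis, z -7 to -47 mm, with an 8 mm notch at z -22 mm.
- key_b: The second of three look-alike upright keys, 90 g. Origin: shaft axis, underside of the 26 mm collar (z 0 to 5 mm); z up. Grip: black bow, 12 mm thick (x), 36 wide (y), z 13 to 41 mm. Shaft 10 mm thick, down to z -58 mm, its last 10 mm a cone. Bit: 4 mm thick flag to +y, out to 26 mm from the axis, z -7 to -47 mm, with an 8 mm notch at z -31 mm.
- key_c: The third of three look-alike upright keys, 90 g. Origin: shaft axis, underside of the 26 mm collar (z 0 to 5 mm); z up. Grip: black bow, 12 mm thick (x), 36 wide (y), z 13 to 41 mm. Shaft 10 mm thick, down to z -58 mm, its last 10 mm a cone. Bit: 4 mm thick flag to +y, out to 26 mm from the axis, z -7 to -47 mm, with an 8 mm notch at z -40 mm.
- dosing_cup: Bystander, to be left alone: plain steel cup, 58 mm wide, 52 tall; origin under its centre.
- tamper: Bystander, to be left alone: espresso tamper, wooden handle on a 58 mm steel foot, 86 tall; origin under its centre.
- card_terminal: Bystander, to be left alone: black card terminal, 170 x 72 x 28 mm; origin under its centre.
- mug: Bystander, to be left alone: white cup with handle, 84 mm over the handle, 50 tall; origin under its centre.
- sachet_tin: Bystander, to be left alone: flat steel tin of sugar sachets, 69 x 90 x 24 mm; origin under its centre.
- pitcher: Bystander, to be left alone: small steel milk pitcher, 100 mm over the handle, 91 tall; origin under its centre.

How it is judged:
At the end, for the whole second after the job is handed in: Lock past 1.0 rad (stop at 1.1), the key that turned it upright in the keyhole (within 8 mm, 0.2 rad); the other keys at rest, hanging in the rack by their collars (within 8 mm of the gap's middle, 100 mm of the rack's centre, 6 mm in height, 0.15 rad of upright) (value of joint lock above 1 rad and distance between any of key_a, key_b, key_c and keyhole below 0.008 m and ((x of key_a in the frame of rack between -0.008 and 0.008 m and y of key_a in the frame of rack between -0.1 and 0.1 m and z of key_a in the frame of rack between 0.071 and 0.083 m and angle between key_a's own z axis and vertical below 0.15 rad) or (distance between key_a and keyhole below 0.008 m and angle between key_a's own z axis and vertical below 0.2 rad)) and linear speed of each of key_a, key_b, key_c below 0.02 m/s and ((x of key_b in the frame of rack between -0.008 and 0.008 m and y of key_b in the frame of rack between -0.1 and 0.1 m and z of key_b in the frame of rack between 0.071 and 0.083 m and angle between key_b's own z axis and vertical below 0.15 rad) or (distance between key_b and keyhole below 0.008 m and angle between key_b's own z axis and vertical below 0.2 rad)) and ((x of key_c in the frame of rack between -0.008 and 0.008 m and y of key_c in the frame of rack between -0.1 and 0.1 m and z of key_c in the frame of rack between 0.071 and 0.083 m and angle between key_c's own z axis and vertical below 0.15 rad) or (distance between key_c and keyhole below 0.008 m and angle between key_c's own z axis and vertical below 0.2 rad))); the robot touches nothing.
It fails at once if another thing on the bar (cup, tamper, terminal, mug, tin, pitcher) is moved by more than 3 cm (distance of any of dosing_cup, tamper, card_terminal, mug, sachet_tin, pitcher from where it was at the start of the episode above 0.03 m).
It fails at once if a key is forced in the lock (over 200 N between key and till) (contact force between any of key_a, key_b, key_c and till above 200 N).
It also fails if it takes over 72 s, if anything falls off the work surface, if the arm or the gripper's body presses on something with over 40 N, if the wrist force passes 120 N, or if a joint passes its speed limit or range.

## Robot

A 6-joint arm with a two-finger parallel gripper is mounted at the origin on a cart in front of the work surface, level with it; the furniture and walls round the work are solid. World frame = base frame: x ahead of the robot, y to its left, z up, the work surface at z = 0. Lengths are in m, angles in rad, forces in N, time in s.
With the tool pointing down it reaches from about 0.25 to 0.725 m from the base axis. Payload 4 kg.
Tool frame: the origin (TCP) lies midway between the tips of the shut fingers; the grasp point (between the pads) lies 19 mm behind it; z points along the fingers, y is the line along which they close (so a half turn about z gives the same grasp; the last joint's range is limited). The gripper opens to 85 mm and grips with 20 to 120 N. Pads are 22 mm wide; open, the fingers measure 114 mm over their backs; the gripper's body (76 mm by 85 mm) begins 54 mm behind the grasp point. The pads swing forward as they close: fully open they stand 13 mm farther back than shut.
Start: joints at [1.27, 0.241, 0.005, 1.335, 0, 1.571], TCP at [0.148, 0.478, 0.231] pointing down, gripper open.
Joint ranges: [-2.72, 2.72], [-1.05, 1.87], [-1.09, 1.28], [-1.99, 2.15], [-1.42, 1.44], [-3.14, 3.14]. Speed limits (rad/s): [2.79, 2.79, 3.14, 3.14, 3.14, 3.14].

## Interface

Orientations are given as a unit quaternion [x, y, z, w].
In Python, from workcell import bot gives the robot as it stands. The module is installed in compiled form; this text tells all that it offers.
- The arm moves only by the tool drive_tool, never from a script. Its arguments are lists of equal length, an entry for each row: "slide": the shift along the tool's x, y, z scaled (see below), a list of three; "rotation": the turn, a rotation vector about the tool's x, y, z scaled (see below), a list of three. A call has exactly 8 rows; each row is the pose to reach, as a shift and turn from the pose commanded when the call began, along the tool's axes at that moment; what a row does not reach only later rows make up. The controller multiplies each number of a shift by 250 mm and each number of a turn by 0.5 rad. A row lasts 1/8 s, in which the tool goes at most 62.5 mm and 10.7 degrees, less where a joint would pass 70% of its speed; a pose out of reach is approached as far as the arm can. A call with a number of a shift or a turn outside -1 to 1 is refused whole. A call with a gripper value outside its range is refused whole. "gripper" is the opening, from 0 (shut) to 1 (fully open), set as the call begins (left out, the last holds). The fingers move at their own pace and stop on an object; the grip force is fixed at half the most. Time passes only in rows, so rows that repeat a pose let the fingers close, or fill a call up. It gives the time, the measured TCP pose, the force, the opening and the grip force at its end, in the units of the state.
- bot.get_obs(): the state, without advancing time (a new reading comes with each control period).
- bot.camera(name): name is "scene" or "top" or "wrist"; returns a dict with "image" (384x512x3 uint8, red, green, blue), "z_map" (384x512 float32, m along the optical axis (not along the pixel's ray), 0 where there is no reading), "camera_matrix" (3x3 intrinsics, pixels), "xyz" and "orientation" of the camera in the world. Camera axes: x right, y up, looking along -z (the intrinsics and any distortion apply to the point x, -y, -z); pixel columns grow to the right and rows downward; lengths in m; the calibration is good to about 2 mm. A picture is of the moment at which its call begins.
- bot.job_done(): hands the job in; it is judged then, once.
The state is a dict: "clock": time; "joint_pos": joint angles; "joint_vel": joint speeds; "tau": joint torques, N m; "eef_pos": TCP position; "tool_rot": TCP orientation; "ft_force": force on the tool from outside, world axes, zero at the start; "ft_torque": the same for the moment, N m; "grip_width": finger opening in m; "grasp_force": force on a finger pad.
Only numpy, scipy, OpenCV 4.12 (cv2) and the standard library are available. Lean on these libraries where they do the work, as an engineer would, in place of code of your own. Each camera call takes 0.05 s, during which the arm holds its last target. There are 200 camera calls.

## Working session

There is one attempt and no reset: what is moved stays moved. The work goes in short steps, Python scripts to look and compute and a tool call to move; the robot and the scene stay as the last step left them, time stands still between calls to the robot, and variables do not carry over. Pictures are saved under pics/ and viewed, at most 10 in all, crops included, and the job is handed in when it is done.

Besides the shell and the picture viewer there is one more tool, called as a command line: name --argument value ..., lists and objects as JSON in quotes. drive_tool: Moves the arm, as the interface text tells. Shifts and turns lie within -1 to 1; 1 stands for 250 mm of shift or 0.5 rad of turn. Its arguments: {"type":"object","properties":{"slide":{"type":"array","items":{"type":"array","items":{"type":"number"}}},"rotation":{"type":"array","items":{"type":"array","items":{"type":"number"}}},"gripper":{"type":"number"}},"required":["slide","rotation"]}

```bash
mkdir -p pics; cat > h.py <<'E'
import numpy as np,cv2
from scipy.spatial.transform import Rotation as R
from workcell import bot
def pts(c):
    K=c["camera_matrix"];z=c["z_map"];v,u=np.mgrid[:z.shape[0],:z.shape[1]]
    p=np.stack([(u-K[0,2])/K[0,0]*z,-(v-K[1,2])/K[1,1]*z,-z],-1)
    return p@R.from_quat(c["orientation"]).as_matrix().T+c["xyz"]
def save(c,n): cv2.imwrite(f"pics/{n}.png",cv2.cvtColor(c["image"],cv2.COLOR_RGB2BGR))
E
python3 - <<'E'
from h import *
o=bot.get_obs();print(o)
im=[]
for n in("top","scene"):
    c=bot.camera(n);np.savez(n,**c);im.append(c["image"]);print(n,c["xyz"],c["orientation"],c["camera_matrix"])
    save(c,n)
E
```

```text
{'clock': 0.0, 'joint_pos': array([ 1.26999352e+00,  2.41392110e-01,  3.70238041e-03,  1.33520150e+00,
       -9.93803659e-06,  1.57080145e+00]), 'joint_vel': array([-0.00104014,  0.00044171, -0.00024117, -0.00051512,  0.00040109,
       -0.00135556]), 'tau': array([ 1.98110887e-03, -3.72314429e+01,  2.52410173e+01,  1.70143746e-02,
        1.15492448e-04,  1.43435408e-06]), 'eef_pos': array([0.14795574, 0.47693394, 0.23041505]), 'tool_rot': array([ 1.49837464e-01,  9.88710088e-01, -1.03637339e-03, -1.52029583e-04]), 'ft_force': array([-0.02564396, -0.11747551,  0.94269342]), 'ft_torque': array([ 0.03255427, -0.01079397, -0.01737467]), 'grasp_force': 0.0, 'grip_width': 0.08530037042119837}
top [-0.50163767 -0.40587781  1.49737846] [ 0.27618914 -0.17624045 -0.51568817  0.79165938] [[465.45560471   0.         250.34803401]
 [  0.         465.45560471 186.0490598 ]
 [  0.           0.           1.        ]]
scene [-0.16105411  1.01437264  1.215709  ] [-0.12007836  0.37356324  0.87161023 -0.29381508] [[483.43145894   0.         248.26148638]
 [  0.         483.43145894 195.46977011]
 [  0.           0.           1.        ]]
```

View pics/top.png

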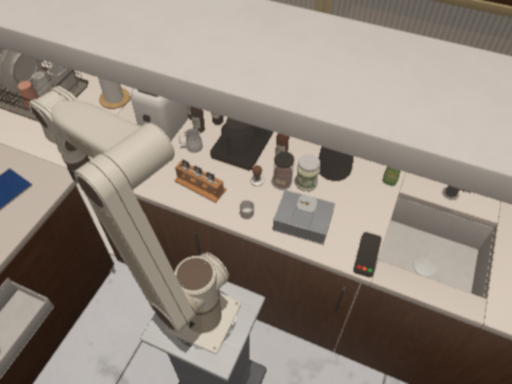

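View pics/scene.png

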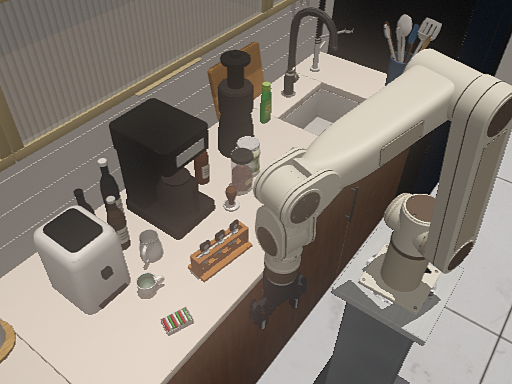

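The top view shows the rack near (200,181) and the till near (304,216) with its plate at about (307,203). The scene view shows the rack at (220,250) with three keys. I'll measure coarse poses from depth.

```bash
python3 - <<'E'
from h import *
for n in("top","scene"):
    c=dict(np.load(n+".npz"));P=pts(c);hsv=cv2.cvtColor(c["image"],cv2.COLOR_RGB2HSV)
    boxes=dict(top=dict(rack=(160,150,240,205),till=(265,185,345,245)),scene=dict(rack=(180,215,260,285)))[n]
    for k,(a,b,d,e) in boxes.items():
        p=P[b:e,a:d].reshape(-1,3);h=hsv[b:e,a:d].reshape(-1,3)
        m=(p[:,2]>.068)&(p[:,2]<.082)
        if k=="rack": m&=(h[:,1]>120)
        q=p[m,:2].astype(np.float32);r=cv2.minAreaRect(q);print(n,k,m.sum(),r,np.median(p[m,2]))
        if k=="rack":
            m=(p[:,2]>.092)&(p[:,2]<.125);print(np.c_[p[m],h[m]][::3].round(3))
        else:
            m=(p[:,2]>.068)&(p[:,2]<.085)&(h[:,2]>150);print("plate",m.sum(),np.median(p[m],0),p[m].min(0),p[m].max(0))
            m=(p[:,2]>.085);print('above',m.sum())
# all objects, heights
c=dict(np.load("top.npz"));P=pts(c)
m=((P[...,2]>.015)&(P[...,2]<.2)&(P[...,0]>.2)&(P[...,0]<.8)).astype(np.uint8)
N,L,S,_=cv2.connectedComponentsWithStats(m)
for i in range(1,N):
    if S[i,4]>40:
        p=P[L==i];print(S[i],p.min(0).round(3),p.max(0).round(3))
for n in("top","scene"):
    im=cv2.imread(f"pics/{n}.png")
    a,b,d,e=dict(top=(150,140,350,250),scene=(130,190,290,340))[n]
    cv2.imwrite(f"pics/{n}2.png",cv2.resize(im[b:e,a:d],None,fx=3.6,fy=3.6,interpolation=cv2.INTER_CUBIC))
E
```

```text
top rack 183 ((0.48874175548553467, 0.2688230276107788), (0.20600152015686035, 0.043030958622694016), 82.58699035644531) 0.07508814165584532
[[6.40e-01 2.15e-01 9.40e-02 1.40e+01 5.20e+01 5.40e+01]
 [6.41e-01 2.01e-01 9.80e-02 1.40e+01 5.40e+01 5.20e+01]
 [6.32e-01 2.02e-01 9.40e-02 1.60e+01 5.30e+01 5.30e+01]
 [4.99e-01 3.33e-01 1.24e-01 1.50e+01 4.70e+01 1.19e+02]
 [5.01e-01 3.36e-01 1.14e-01 1.40e+01 4.40e+01 7.50e+01]
 [4.97e-01 3.43e-01 1.10e-01 1.20e+01 1.13e+02 1.02e+02]
 [5.02e-01 3.32e-01 1.09e-01 1.30e+01 4.10e+01 7.50e+01]
 [5.06e-01 3.21e-01 1.10e-01 1.50e+01 4.30e+01 1.43e+02]
 [4.96e-01 3.33e-01 1.09e-01 1.80e+01 3.00e+01 8.60e+01]
 [4.97e-01 3.20e-01 1.14e-01 1.40e+01 4.70e+01 7.10e+01]
 [4.99e-01 3.46e-01 9.40e-02 1.20e+01 9.70e+01 9.20e+01]
 [4.94e-01 3.28e-01 1.08e-01 1.80e+01 3.30e+01 9.20e+01]
 [4.93e-01 3.13e-01 1.15e-01 1.30e+01 5.70e+01 8.10e+01]
 [4.96e-01 3.30e-01 9.90e-02 1.50e+01 2.80e+01 9.10e+01]
 [4.92e-01 3.13e-01 1.11e-01 1.30e+01 6.90e+01 7.00e+01]
 [4.96e-01 3.26e-01 9.40e-02 1.60e+01 3.30e+01 8.40e+01]
 [4.96e-01 3.12e-01 1.01e-01 1.30e+01 1.13e+02 
[... 6961 characters left out ...]
 0.84  0.015] [0.8   0.96  0.155]
[ 131  100   57   41 1218] [0.62  0.496 0.016] [0.799 0.668 0.2  ]
[179 107  26  44 613] [0.63  0.358 0.015] [0.796 0.455 0.153]
[ 210  118   56   64 1912] [0.587 0.047 0.015] [0.8   0.308 0.189]
[273 134  22  56 917] [ 0.593 -0.072  0.016] [0.795 0.053 0.16 ]
[ 296  147   58   44 1587] [ 0.628 -0.276  0.015] [ 0.797 -0.079  0.173]
[175 160  50  39 640] [0.451 0.163 0.015] [0.536 0.378 0.124]
[387 168  10  18  62] [ 0.792 -0.445  0.016] [ 0.8   -0.413  0.11 ]
[ 273  190   62   53 2199] [ 0.407 -0.281  0.015] [ 0.576 -0.071  0.086]
[239 200  16  18 158] [0.41  0.01  0.015] [0.473 0.068 0.058]
[354 232  28  45 820] [ 0.357 -0.481  0.015] [ 0.535 -0.4    0.034]
```

View pics/top2.png

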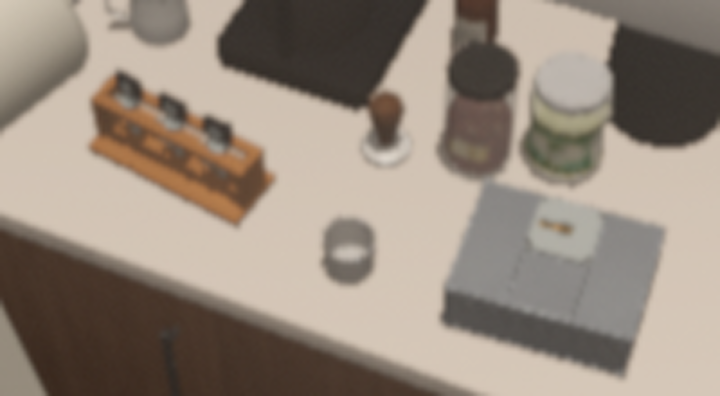

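The crop shows the rack with three bows (crop (128,90), (172,112), (217,133)). The keyhole slot in the plate is at about (555,226), pointing left, which is +y. Next I move above the rack for a wrist view.

drive_tool --slide '[[-0.15,-0.04,-0.05],[-0.35,-0.1,-0.12],[-0.55,-0.15,-0.2],[-0.75,-0.2,-0.24],[-0.9,-0.25,-0.28],[-1,-0.28,-0.28],[-1,-0.28,-0.28],[-1,-0.28,-0.28]]' --rotation '[[0,0,0.2],[0,0,0.4],[0,0,0.6],[0,0,0.8],[0,0,1],[0,0,1],[0,0,1],[0,0,1]]' --gripper 0.45

```text
clock: 1.1
eef_pos: [0.3656, 0.3366, 0.3008]
tool_rot: [0.39, 0.921, -0.0, -0.0]
ft_force: [0.1, 0.4, 0.3]
grip_width: 0.0382
grasp_force: 0.0
```

```bash
cat >> h.py <<'E'
# work out a move to world TCP p, tool-y yaw (deg), tool down; prints slide & rot in units
def rel(p,yaw,o=None):
    o=o or bot.get_obs();T=R.from_quat(o["tool_rot"])
    a=np.radians(yaw);G=R.from_matrix(np.array([[-np.sin(a),np.cos(a),0],[np.cos(a),np.sin(a),0],[0,0,-1.]]).T)
    # columns: x=( -s?), y=(c,s,0), z=down, x = y cross z
    y=np.array([np.cos(a),np.sin(a),0]);z=np.array([0,0,-1.]);G=R.from_matrix(np.c_[np.cross(y,z),y,z])
    print("slide",(T.inv().apply(np.array(p)-o["eef_pos"])/.25).round(4),"rot",((T.inv()*G).as_rotvec()/.5).round(4))
def st():
    o=bot.get_obs();m=R.from_quat(o["tool_rot"]).as_matrix()
    print("t",round(o["clock"],2),"p",o["eef_pos"].round(4),"yaw",np.degrees(np.arctan2(m[1,1],m[0,1])).round(2),"tilt",m[:2,2].round(4),"F",o["ft_force"].round(2),"M",o["ft_torque"].round(3),"w",round(o["grip_width"],4),"g",round(o["grasp_force"],1),"q",o["joint_pos"].round(2));return o
E
python3 - <<'E'
from h import *
o=st();c=bot.camera("wrist");T=R.from_quat(o["tool_rot"])
print("cam in tool",T.inv().apply(c["xyz"]-o["eef_pos"]),(T.inv()*R.from_quat(c["orientation"])).as_matrix().round(3),c["camera_matrix"])
rel((.48,.27,.3),-8.5)
E
```

```text
t 1.1 p [0.3656 0.3366 0.3008] yaw 44.12 tilt [-0.0012 -0.0005] F [0.1  0.44 0.27] M [-0.05   0.004 -0.026] w 0.0382 g 0.0 q [0.74 0.22 0.15 1.51 0.   1.54]
cam in tool [ 0.07576245  0.0002622  -0.14403191] [[ 0.001  0.955  0.298]
 [ 1.    -0.001 -0.001]
 [-0.001  0.298 -0.955]] [[291.71511735   0.         256.74156967]
 [  0.         291.71511735 192.92359958]
 [  0.           0.           1.        ]]
slide [-0.5114  0.1424  0.0033] rot [-2.3000e-03  2.0000e-04  1.8385e+00]
```

drive_tool --slide '[[-0.1,0.03,0.06],[-0.2,0.06,0.12],[-0.3,0.09,0.18],[-0.4,0.11,0.22],[-0.51,0.14,0.25],[-0.51,0.14,0.25],[-0.51,0.14,0.25],[-0.51,0.14,0.25]]' --rotation '[[0,0,0.2],[0,0,0.4],[0,0,0.6],[0,0,0.8],[0,0,1],[0,0,1],[0,0,1],[0,0,1]]'

```text
clock: 2.15
eef_pos: [0.4793, 0.2704, 0.2393]
tool_rot: [0.605, 0.796, 0.0, -0.0]
ft_force: [-0.1, -0.2, 0.6]
grip_width: 0.0386
grasp_force: 0.0
```

drive_tool --slide '[[0,0,0],[0,0,0],[0,0,0],[0,0,0],[0,0,0],[0,0,0],[0,0,0],[0,0,0]]' --rotation '[[0,0,0.2],[0,0,0.4],[0,0,0.6],[0,0,0.84],[0,0,0.84],[0,0,0.84],[0,0,0.84],[0,0,0.84]]'

```text
clock: 3.15
eef_pos: [0.48, 0.2695, 0.2388]
tool_rot: [0.758, 0.652, -0.0, -0.0]
ft_force: [0.1, 0.4, -0.2]
grip_width: 0.0383
grasp_force: 0.0
```

```bash
python3 - <<'E'
from h import *
o=st();c=bot.camera("wrist");np.savez("w1",**c);save(c,"w1")
P=pts(c).reshape(-1,3);h=cv2.cvtColor(c["image"],cv2.COLOR_RGB2HSV).reshape(-1,3)
near=(abs(P[:,0]-.49)<.08)&(abs(P[:,1]-.27)<.13)
m=near&(P[:,2]>.071)&(P[:,2]<.081)&(h[:,1]>110)
print(m.sum(),cv2.minAreaRect(P[m,:2].astype(np.float32)),np.median(P[m],0))
m=near&(P[:,2]>.110)&(P[:,2]<.125)
for y in(.215,.275,.335):
    q=P[m&(abs(P[:,1]-y)<.028)]
    if len(q)>10: print(len(q),cv2.minAreaRect(q[:,:2].astype(np.float32)),q.min(0),q.max(0))
E
```

```text
t 3.15 p [0.48   0.2695 0.2388] yaw -8.56 tilt [-0.0001  0.    ] F [ 0.05  0.43 -0.21] M [-0.008 -0.011 -0.044] w 0.0383 g 0.0 q [0.51 0.34 0.16 1.39 0.   2.23]
4768 ((0.49294528365135193, 0.27316585183143616), (0.20606450736522675, 0.04406409710645676), 81.53257751464844) [0.49464887 0.29390501 0.0781774 ]
405 ((0.48413413763046265, 0.21513599157333374), (0.035019099712371826, 0.012464674189686775), 85.38030242919922) [0.47764299 0.19745946 0.11012546] [0.49083362 0.2326823  0.12102836]
466 ((0.49268972873687744, 0.2742636799812317), (0.03455369547009468, 0.01216893456876278), 82.62543487548828) [0.48533337 0.256745   0.11017976] [0.50036144 0.29155384 0.12102617]
554 ((0.5013960003852844, 0.3331330120563507), (0.03513854369521141, 0.012584459967911243), 79.75362396240234) [0.4929821  0.31547112 0.11000044] [0.50996418 0.3506269  0.12107565]
```

View pics/w1.png

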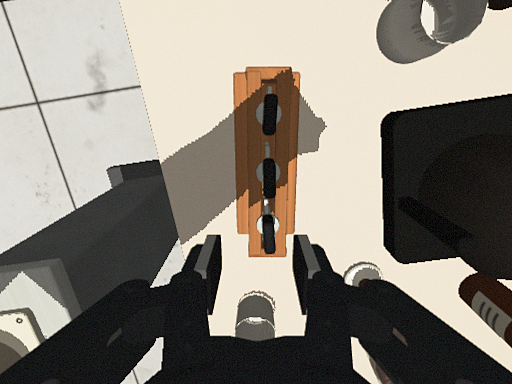

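The wrist view shows the three bows at about (269,114), (268,177) and (268,234). The bits stick out image-up, which is rack +y, so the rack yaw is about -8.4°. I'll take the y=-60 key first.

```bash
python3 - <<'E'
from h import *
rel((.484,.215,.087),-6)
E
```

```text
slide [-0.213   0.0482  0.6072] rot [-0.0001  0.0001 -0.0897]
```

drive_tool --slide '[[-0.12,0.03,0.05],[-0.213,0.048,0.12],[-0.213,0.048,0.25],[-0.213,0.048,0.38],[-0.213,0.048,0.48],[-0.213,0.048,0.56],[-0.213,0.048,0.607],[-0.213,0.048,0.607]]' --rotation '[[0,0,-0.05],[0,0,-0.09],[0,0,-0.09],[0,0,-0.09],[0,0,-0.09],[0,0,-0.09],[0,0,-0.09],[0,0,-0.09]]'

```text
clock: 4.2
eef_pos: [0.4835, 0.2148, 0.0864]
tool_rot: [0.743, 0.669, -0.001, -0.0]
ft_force: [-1.3, 0.5, -1.0]
grip_width: 0.0382
grasp_force: 0.0
```

drive_tool --slide '[[0,0,0],[0,0,0],[0,0,0],[0,0,0],[0,0,-0.1],[0,0,-0.2],[0,0,-0.3],[0,0,-0.4]]' --rotation '[[0,0,0],[0,0,0],[0,0,0],[0,0,0],[0,0,0],[0,0,0],[0,0,0],[0,0,0]]' --gripper 0

```text
clock: 5.2
eef_pos: [0.4834, 0.2148, 0.1873]
tool_rot: [0.743, 0.669, -0.001, -0.0]
ft_force: [-0.0, 0.0, -0.5]
grip_width: 0.0113
grasp_force: 59.3
```

```bash
python3 - <<'E'
from h import *
o=st();rel((.484,.215,.22),4);rel((.52,-.12,.22),4)
E
```

```text
t 5.2 p [0.4834 0.2148 0.1873] yaw -6.02 tilt [-0.0014 -0.0006] F [-0.    0.02 -0.51] M [-0.03  -0.035 -0.01 ] w 0.0113 g 59.3 q [ 0.42  0.32 -0.    1.25  0.    2.09]
slide [ 0.001   0.0023 -0.1308] rot [-0.0028  0.0012 -0.3496]
slide [-1.3165  0.2859 -0.1302] rot [-0.0028  0.0012 -0.3496]
```

drive_tool --slide '[[-0.1,0.02,-0.1],[-0.25,0.05,-0.13],[-0.4,0.08,-0.13],[-0.55,0.11,-0.13],[-0.7,0.14,-0.13],[-0.85,0.18,-0.13],[-1,0.21,-0.13],[-1,0.21,-0.13]]' --rotation '[[0,0,-0.05],[0,0,-0.1],[0,0,-0.2],[0,0,-0.3],[0,0,-0.35],[0,0,-0.35],[0,0,-0.35],[0,0,-0.35]]'

```text
clock: 6.2
eef_pos: [0.5096, -0.0414, 0.219]
tool_rot: [0.683, 0.73, -0.001, -0.0]
ft_force: [0.2, 0.4, -0.6]
grip_width: 0.0113
grasp_force: 59.3
```

drive_tool --slide '[[-0.1,0.0,0],[-0.25,0.0,0],[-0.4,0.0,0],[-0.55,0.0,0],[-0.7,0.0,0],[-0.7,0.0,0],[-0.7,0.0,0],[-0.7,0.0,0]]' --rotation '[[0,0,0],[0,0,0],[0,0,0],[0,0,0],[0,0,0],[0,0,0],[0,0,0],[0,0,0]]'

```text
clock: 7.2
eef_pos: [0.5222, -0.2123, 0.2195]
tool_rot: [0.681, 0.732, 0.0, -0.0]
ft_force: [0.9, -0.9, 0.5]
grip_width: 0.0113
grasp_force: 59.3
```

```bash
python3 - <<'E'
from h import *
o=st();c=bot.camera("wrist");np.savez("w2",**c);save(c,"w2")
P=pts(c).reshape(-1,3);h=cv2.cvtColor(c["image"],cv2.COLOR_RGB2HSV).reshape(-1,3)
near=(abs(P[:,0]-.5)<.12)&(abs(P[:,1]+.175)<.14)
m=near&(P[:,2]>.066)&(P[:,2]<.084)
print(m.sum(),cv2.minAreaRect(P[m,:2].astype(np.float32)),np.median(P[m],0))
E
```

```text
t 7.2 p [ 0.5222 -0.2123  0.2195] yaw 4.11 tilt [-0.0004  0.0005] F [ 0.92 -0.85  0.53] M [-0.011 -0.03  -0.004] w 0.0113 g 59.3 q [-0.39  0.37  0.16  1.36  0.    1.11]
31144 ((0.5224767923355103, -0.16077451407909393), (0.21032097935676575, 0.21976308524608612), 4.7823896408081055) [ 0.49118112 -0.15427005  0.07545261]
```

View pics/w2.png

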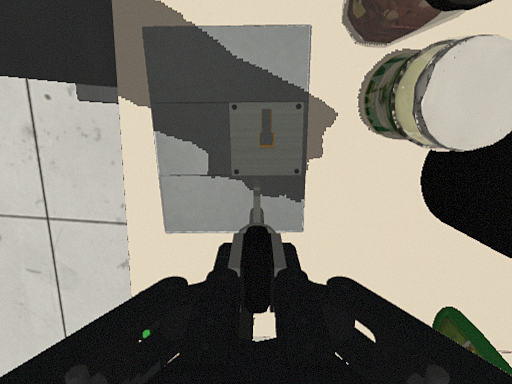

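The plate spans about (229..306, 101..176). The keyhole is at about (267,140) with its slot up to (267,108), and the held key's tip is near (257,185). Now I segment both.

```bash
cat >> h.py <<'E'
def ray(c,u,v,z):
    K=c["camera_matrix"];d=R.from_quat(c["orientation"]).apply([(u-K[0,2])/K[0,0],-(v-K[1,2])/K[1,1],-1])
    return c["xyz"]+d*(z-c["xyz"][2])/d[2]
def hole(c,box):
    a,b,d,e=box;im=c["image"][b:e,a:d].astype(int);g=im.max(-1);sat=g-im.min(-1)
    m=((g<0.72*np.median(g))|(sat>35)).astype(np.uint8)
    N,L,S,_=cv2.connectedComponentsWithStats(m)
    cs=[i for i in range(1,N) if S[i,4]>60 and S[i,0]>0 and S[i,1]>0 and S[i,0]+S[i,2]<d-a and S[i,1]+S[i,3]<e-b]
    for i in cs:
        v,u=np.nonzero(L==i);q=np.array([ray(c,x+a,y+b,.077)[:2] for x,y in zip(u,v)])
        r=cv2.minAreaRect(q.astype(np.float32));print("hole",S[i]+[a,b,0,0,0],r)
    return m
E
python3 - <<'E'
from h import *
c=dict(np.load("w2.npz"));m=hole(c,(233,105,303,172))
for r in m[:50:1]: print(''.join('#' if x else '.' for x in r[20:50]))
im=cv2.cvtColor(c["image"],cv2.COLOR_RGB2BGR)[90:270,190:330];cv2.imwrite("pics/w2c.png",cv2.resize(im,None,fx=4,fy=3.3,interpolation=cv2.INTER_NEAREST))
P=pts(c)
print("plate z",P[165,240],P[110,290])
print("tip z",P[180:200,257].round(4))
for u,v in((229,101),(306,101),(229,176),(306,176)):print(ray(c,u,v,.077))
E
```

```text
hole [263 110   9  22  62] ((0.5281886458396912, -0.15265904366970062), (0.007681115064769983, 0.019501347094774246), 4.984398365020752)
hole [258 132  16  15 100] ((0.5282455682754517, -0.1700875163078308), (0.014712234027683735, 0.01348806545138359), 4.1521124839782715)
..............................
..............................
..............................
..............................
..............................
........#.#####...#...........
........#......#..#...........
........#...#.....#...........
........#........##...........
........#...#....##...........
........#...##..###...........
........#..#..#..##...........
..........#..#.#.#............
........#.#......#............
........#...#.##.#............
........#.#.#.##.#............
........#.#..#.#.#............
........#..####.##............
........#.###...##............
........#.#.#.#..#............
........#.#.##...#............
..........##.....#............
........#....#...#............
........#.....##.#............
...........#..#.##............
.............#.#.#............
...........#.#....#..
[... 805 characters left out ...]
]
tip z [[ 0.5211 -0.1875  0.1694]
 [ 0.5211 -0.1879  0.1705]
 [ 0.5211 -0.1879  0.1734]
 [ 0.5211 -0.1879  0.1756]
 [ 0.5211 -0.1882  0.1772]
 [ 0.5211 -0.1875  0.182 ]
 [ 0.5211 -0.1881  0.1825]
 [ 0.5211 -0.1886  0.1831]
 [ 0.5212 -0.1891  0.1836]
 [ 0.5212 -0.1897  0.1839]
 [ 0.5211 -0.188   0.1917]
 [ 0.5211 -0.1877  0.1947]
 [ 0.5211 -0.1877  0.1968]
 [ 0.5211 -0.1881  0.1976]
 [ 0.5211 -0.1876  0.2011]
 [ 0.5211 -0.1881  0.2017]
 [ 0.5211 -0.1884  0.2023]
 [ 0.5211 -0.1887  0.2034]
 [ 0.5212 -0.1895  0.2028]
 [ 0.5212 -0.19    0.203 ]]
[ 0.49121535 -0.13737777  0.077     ]
[ 0.56317001 -0.1321529   0.077     ]
[ 0.49441476 -0.2096178   0.077     ]
[ 0.57201953 -0.20398648  0.077     ]
```

View pics/w2c.png

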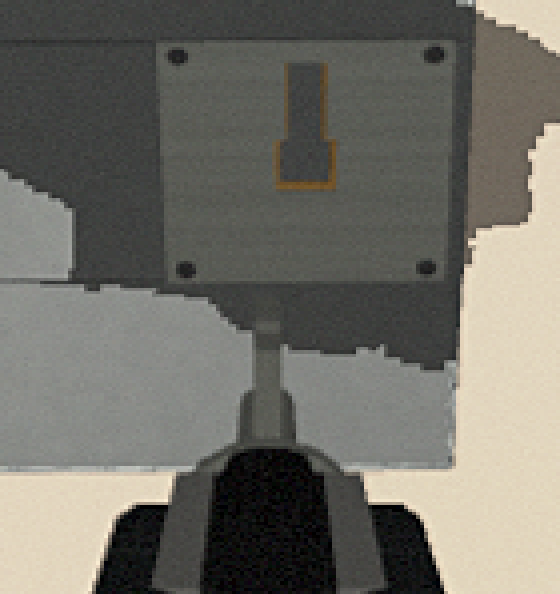

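The crop shows the hole centre at about (.528,-.170), slot yaw about 4.3°, and the bit edge well aligned. I'll lower beside the hole for an equal-depth comparison.

```bash
python3 - <<'E'
from h import *
rel((.5299,-.2016,.155),4.3)
E
```

```text
slide [0.0407 0.0337 0.2584] rot [-0.0004 -0.0007 -0.0066]
```

drive_tool --slide '[[0.02,0.017,0.1],[0.04,0.034,0.2],[0.04,0.034,0.258],[0.04,0.034,0.258],[0.04,0.034,0.258],[0.04,0.034,0.258],[0.04,0.034,0.258],[0.04,0.034,0.258]]' --rotation '[[0,0,-0.007],[0,0,-0.007],[0,0,-0.007],[0,0,-0.007],[0,0,-0.007],[0,0,-0.007],[0,0,-0.007],[0,0,-0.007]]'

```text
clock: 8.25
eef_pos: [0.5301, -0.2033, 0.1554]
tool_rot: [0.681, 0.733, 0.0, 0.0]
ft_force: [0.8, 0.4, -0.6]
grip_width: 0.0111
grasp_force: 59.3
```

```bash
python3 - <<'E'
from h import *
o=st();c=bot.camera("wrist");np.savez("w3",**c);save(c,"w3")
P=pts(c)
im=cv2.cvtColor(c["image"],cv2.COLOR_RGB2BGR)[60:240,190:330];cv2.imwrite("pics/w3c.png",cv2.resize(im,None,fx=5,fy=3.3,interpolation=cv2.INTER_NEAREST))
for v in range(100,240,4): print(v,P[v,254:262:3].round(4).tolist())
E
```

```text
t 8.25 p [ 0.5301 -0.2033  0.1554] yaw 4.2 tilt [ 0.0006 -0.0002] F [ 0.78  0.36 -0.57] M [ 0.01   0.006 -0.032] w 0.0111 g 59.3 q [-0.37  0.41  0.05  1.21 -0.    1.13]
100 [[0.523, -0.1262, 0.0759], [0.5252, -0.1261, 0.0764], [0.5274, -0.1259, 0.0748]]
104 [[0.5232, -0.129, 0.0757], [0.5254, -0.1289, 0.0752], [0.5276, -0.1287, 0.0758]]
108 [[0.5234, -0.1318, 0.0757], [0.5256, -0.1317, 0.0757], [0.5278, -0.1315, 0.0746]]
112 [[0.5236, -0.1347, 0.0754], [0.5258, -0.1345, 0.0747], [0.528, -0.1344, 0.0746]]
116 [[0.5238, -0.1374, 0.0786], [0.526, -0.1373, 0.078], [0.5282, -0.1371, 0.0784]]
120 [[0.524, -0.1403, 0.0771], [0.5262, -0.1401, 0.0781], [0.5284, -0.14, 0.0774]]
124 [[0.524, -0.1483, 0.0055], [0.527, -0.1481, 0.005], [0.5299, -0.1479, 0.005]]
128 [[0.5243, -0.1521, 0.0058], [0.5273, -0.1518, 0.0062], [0.5302, -0.1517, 0.0054]]
132 [[0.5246, -0.156, 0.0059], [0.5276, -0.1559, 0.0041], [0.5305, -0.1556, 0.0047]]
136 [[0.5249, -0.1599, 0.0057], [0.5279, -0.1598, 0.0041], [0.5308, -0.1594, 0.0061]]
140 [[0.5251, -0.1638, 0.006], [0.5281, -0.1637, 0.0047], [0.5311, -0.1633, 0.0058]]
[... 1341 characters left out ...]
37, -0.2067, 0.0744]]
208 [[0.5278, -0.1869, 0.1386], [0.5295, -0.1863, 0.1397], [0.5329, -0.2005, 0.1006]]
212 [[0.528, -0.1893, 0.1386], [0.5298, -0.1891, 0.139], [0.5327, -0.2002, 0.1096]]
216 [[0.5282, -0.1914, 0.1397], [0.53, -0.1919, 0.1382], [0.5327, -0.2005, 0.1162]]
220 [[0.5284, -0.1949, 0.1374], [0.5301, -0.1943, 0.1385], [0.5326, -0.2001, 0.1242]]
224 [[0.5283, -0.1923, 0.1494], [0.53, -0.1925, 0.1487], [0.5317, -0.1923, 0.1489]]
228 [[0.5281, -0.1871, 0.1665], [0.5295, -0.1866, 0.1672], [0.531, -0.1868, 0.1667]]
232 [[0.5281, -0.1871, 0.171], [0.5295, -0.1866, 0.1719], [0.531, -0.1876, 0.1696]]
236 [[0.5281, -0.1867, 0.1763], [0.5295, -0.1867, 0.1762], [0.5309, -0.1866, 0.1762]]
```

View pics/w3c.png

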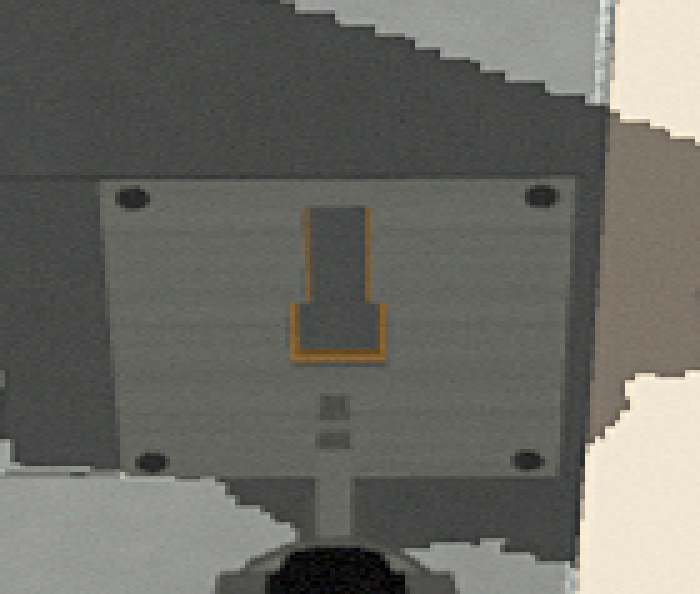

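The hole (through-depth) is centred at about (.5284,-.171). The key axis sits at TCP+(.0004,-.0016).

```bash
python3 - <<'E'
from h import *
rel((.528,-.1694,.155),4.2)
E
```

```text
slide [0.1356 0.0017 0.0012] rot [0.0007 0.0004 0.    ]
```

drive_tool --slide '[[0.07,0.001,0],[0.136,0.002,0],[0.136,0.002,0],[0.136,0.002,0],[0.136,0.002,0],[0.136,0.002,0],[0.136,0.002,0],[0.136,0.002,0]]' --rotation '[[0,0,0],[0,0,0],[0,0,0],[0,0,0],[0,0,0],[0,0,0],[0,0,0],[0,0,0]]'

```text
clock: 9.3
eef_pos: [0.528, -0.1694, 0.155]
tool_rot: [0.681, 0.733, -0.0, -0.0]
ft_force: [-0.4, -0.6, -0.0]
grip_width: 0.0112
grasp_force: 59.3
```

```bash
python3 - <<'E'
from h import *
st();rel((.528,-.1694,.1),4.2)
E
```

```text
t 9.3 p [ 0.528  -0.1694  0.155 ] yaw 4.19 tilt [-0.  0.] F [-0.42 -0.61 -0.02] M [-0.004  0.024  0.003] w 0.0112 g 59.3 q [-0.31  0.39  0.01  1.19  0.    1.19]
slide [-2.0e-04  1.0e-04  2.2e-01] rot [-0.0001 -0.     -0.0003]
```

drive_tool --slide '[[0,0,0.02],[0,0,0.04],[0,0,0.06],[0,0,0.08],[0,0,0.1],[0,0,0.12],[0,0,0.14],[0,0,0.14]]' --rotation '[[0,0,0],[0,0,0],[0,0,0],[0,0,0],[0,0,0],[0,0,0],[0,0,0],[0,0,0]]'

```text
clock: 10.3
eef_pos: [0.5276, -0.1691, 0.1195]
tool_rot: [0.681, 0.733, -0.0, -0.0]
ft_force: [-0.2, -0.1, -0.8]
grip_width: 0.011
grasp_force: 59.3
```

drive_tool --slide '[[0,0,0.03],[0,0,0.06],[0,0,0.09],[0,0,0.12],[0,0,0.13],[0,0,0.13],[0,0,0.13],[0,0,0.13]]' --rotation '[[0,0,0],[0,0,0],[0,0,0],[0,0,0],[0,0,0],[0,0,0],[0,0,0],[0,0,0]]'

```text
clock: 11.3
eef_pos: [0.5278, -0.1691, 0.0881]
tool_rot: [0.681, 0.733, -0.0, -0.0]
ft_force: [-2.3, 0.8, 4.7]
grip_width: 0.0111
grasp_force: 60.1
```

drive_tool --slide '[[0,0,0],[0,0.001,0],[0,0.001,0],[0,0.001,0],[0,0.001,0],[0,0.001,0],[0,0.001,0],[0,0.001,0]]' --rotation '[[0,0,0.1],[0,0,0.2],[0,0,0.3],[0,0,0.3],[0,0,0.3],[0,0,0.3],[0,0,0.3],[0,0,0.3]]'

```text
clock: 12.3
eef_pos: [0.5282, -0.169, 0.0881]
tool_rot: [0.734, 0.68, 0.0, 0.0]
ft_force: [-3.8, 0.6, 5.6]
grip_width: 0.0112
grasp_force: 60.2
```

```bash
python3 - <<'E'
from h import *
st()
E
```

```text
t 12.3 p [ 0.5282 -0.169   0.0881] yaw -4.37 tilt [0.0003 0.0001] F [-3.78  0.62  5.62] M [0.217 0.505 0.036] w 0.0112 g 60.2 q [-0.31  0.45 -0.09  1.04  0.    1.34]
```

drive_tool --slide '[[0,0,0],[0,0.001,0],[0,0.001,0],[0,0.001,0],[0,0.001,0],[0,0.001,0],[0,0.001,0],[0,0.001,0]]' --rotation '[[0,0,0.05],[0,0,0.1],[0,0,0.15],[0,0,0.2],[0,0,0.25],[0,0,0.3],[0,0,0.3],[0,0,0.3]]'

```text
clock: 13.3
eef_pos: [0.5281, -0.1689, 0.0881]
tool_rot: [0.782, 0.623, -0.0, -0.0]
ft_force: [-2.7, 1.5, 6.4]
grip_width: 0.0112
grasp_force: 60.4
```

```bash
python3 - <<'E'
from h import *
st()
E
```

```text
t 13.3 p [ 0.5281 -0.1689  0.0881] yaw -12.96 tilt [-0.0004  0.0003] F [-2.67  1.48  6.38] M [0.309 0.694 0.04 ] w 0.0112 g 60.4 q [-0.31  0.45 -0.09  1.04  0.    1.49]
```

drive_tool --slide '[[0,0,0],[0,0.001,0],[0,0.001,0],[0,0.001,0],[0,0.001,0],[0,0.001,0],[0,0.001,0],[0,0.001,0]]' --rotation '[[0,0,0.05],[0,0,0.1],[0,0,0.15],[0,0,0.2],[0,0,0.25],[0,0,0.3],[0,0,0.3],[0,0,0.3]]'

```text
clock: 14.3
eef_pos: [0.5282, -0.1688, 0.0881]
tool_rot: [0.827, 0.562, -0.0, -0.0]
ft_force: [-3.0, 2.8, 5.9]
grip_width: 0.0106
grasp_force: 60.4
```

```bash
python3 - <<'E'
from h import *
st()
E
```

```text
t 14.3 p [ 0.5282 -0.1688  0.0881] yaw -21.55 tilt [-0.0007  0.0006] F [-3.    2.81  5.87] M [0.358 0.822 0.054] w 0.0106 g 60.4 q [-0.31  0.45 -0.09  1.04  0.    1.64]
```

drive_tool --slide '[[0,0,0],[0,0.001,0],[0,0.001,0],[0,0.001,0],[0,0.001,0],[0,0.001,0],[0,0.001,0],[0,0.001,0]]' --rotation '[[0,0,0.05],[0,0,0.1],[0,0,0.15],[0,0,0.2],[0,0,0.25],[0,0,0.3],[0,0,0.3],[0,0,0.3]]'

```text
clock: 15.3
eef_pos: [0.5284, -0.1688, 0.0881]
tool_rot: [0.867, 0.499, -0.0, -0.001]
ft_force: [-3.6, 2.0, 6.6]
grip_width: 0.011
grasp_force: 60.5
```

```bash
python3 - <<'E'
from h import *
st()
E
```

```text
t 15.3 p [ 0.5284 -0.1688  0.0881] yaw -30.14 tilt [-0.0007  0.0009] F [-3.57  2.    6.55] M [0.413 0.793 0.13 ] w 0.011 g 60.5 q [-0.31  0.45 -0.08  1.04  0.    1.79]
```

drive_tool --slide '[[0,0,0],[0,0.001,0],[0,0.001,0],[0,0.001,0],[0,0.001,0],[0,0.001,0],[0,0.001,0],[0,0.001,0]]' --rotation '[[0,0,0.05],[0,0,0.1],[0,0,0.15],[0,0,0.2],[0,0,0.24],[0,0,0.24],[0,0,0.24],[0,0,0.24]]'

```text
clock: 16.3
eef_pos: [0.5286, -0.1688, 0.0881]
tool_rot: [0.895, 0.446, -0.0, -0.001]
ft_force: [-4.2, 3.2, 6.8]
grip_width: 0.0109
grasp_force: 60.5
```

```bash
python3 - <<'E'
from h import *
st()
E
```

```text
t 16.3 p [ 0.5286 -0.1688  0.0881] yaw -37.01 tilt [-0.0008  0.0011] F [-4.22  3.21  6.83] M [0.47  0.88  0.107] w 0.0109 g 60.5 q [-0.31  0.45 -0.08  1.04  0.    1.91]
```

Moment is only 0.11, so it is turning. The key is at 0.72 rad.

drive_tool --slide '[[0,0,0],[0,0.001,0],[0,0.001,0],[0,0.001,0],[0,0.001,0],[0,0.001,0],[0,0.001,0],[0,0.001,0]]' --rotation '[[0,0,0.05],[0,0,0.1],[0,0,0.15],[0,0,0.2],[0,0,0.25],[0,0,0.3],[0,0,0.3],[0,0,0.3]]'

```text
clock: 17.3
eef_pos: [0.5288, -0.1688, 0.0881]
tool_rot: [0.926, 0.378, -0.0, -0.001]
ft_force: [-4.6, 2.8, 6.7]
grip_width: 0.0111
grasp_force: 60.5
```

```bash
python3 - <<'E'
from h import *
st()
E
```

```text
t 17.3 p [ 0.5288 -0.1688  0.0881] yaw -45.6 tilt [-0.0006  0.0014] F [-4.58  2.76  6.73] M [0.603 0.792 0.083] w 0.0111 g 60.5 q [-0.31  0.45 -0.08  1.04  0.    2.06]
```

drive_tool --slide '[[0,0,0],[0,0.001,0],[0,0.001,0],[0,0.001,0],[0,0.001,0],[0,0.001,0],[0,0.001,0],[0,0.001,0]]' --rotation '[[0,0,0.05],[0,0,0.1],[0,0,0.15],[0,0,0.2],[0,0,0.25],[0,0,0.3],[0,0,0.3],[0,0,0.3]]'

```text
clock: 18.3
eef_pos: [0.5291, -0.1689, 0.0881]
tool_rot: [0.952, 0.307, -0.0, -0.001]
ft_force: [-4.2, 2.1, 7.1]
grip_width: 0.0108
grasp_force: 60.5
```

```bash
python3 - <<'E'
from h import *
st()
E
```

```text
t 18.3 p [ 0.5291 -0.1689  0.0881] yaw -54.19 tilt [-0.0006  0.0016] F [-4.22  2.09  7.13] M [0.601 0.803 0.073] w 0.0108 g 60.5 q [-0.31  0.45 -0.08  1.04  0.    2.21]
```

drive_tool --slide '[[0,0,0],[0,0.001,0],[0,0.001,0],[0,0.002,0],[0,0.002,0],[0,0.002,0],[0,0.002,0],[0,0.002,0]]' --rotation '[[0,0,0.08],[0,0,0.16],[0,0,0.24],[0,0,0.3],[0,0,0.35],[0,0,0.4],[0,0,0.4],[0,0,0.4]]'

```text
clock: 19.3
eef_pos: [0.5294, -0.169, 0.0881]
tool_rot: [0.977, 0.211, -0.0, -0.001]
ft_force: [-4.2, 3.7, 7.2]
grip_width: 0.0112
grasp_force: 60.5
```

```bash
python3 - <<'E'
from h import *
st()
E
```

```text
t 19.3 p [ 0.5294 -0.169   0.0881] yaw -65.63 tilt [-0.0005  0.0022] F [-4.23  3.69  7.21] M [0.839 0.829 0.081] w 0.0112 g 60.5 q [-0.31  0.45 -0.08  1.04  0.    2.41]
```

drive_tool --slide '[[0,0,0],[0,0.001,0],[0,0.001,0],[0,0.001,0],[0,0.001,0],[0,0.001,0],[0,0.001,0],[0,0.001,0]]' --rotation '[[0,0,0.05],[0,0,0.1],[0,0,0.15],[0,0,0.2],[0,0,0.24],[0,0,0.24],[0,0,0.24],[0,0,0.24]]'

```text
clock: 20.3
eef_pos: [0.5292, -0.1684, 0.0882]
tool_rot: [0.988, 0.153, -0.0, -0.002]
ft_force: [-4.5, 4.4, 8.7]
grip_width: 0.0111
grasp_force: 62.0
```

```bash
python3 - <<'E'
from h import *
st()
c=bot.camera("top");np.savez("t2",**c)
P=pts(c)
for n,cc in(("0",dict(np.load("top.npz"))),("1",c)):
    P=pts(cc);m=(P[...,2]>.02)&(P[...,2]<.085)&(abs(P[...,1]+.175)<.03)&(P[...,0]>.36)&(P[...,0]<.5)
    for lo,hi in((.02,.04),(.04,.055),(.055,.07)):
        q=P[m&(P[...,2]>lo)&(P[...,2]<hi)];print(n,lo,len(q),q[:,0].min(),np.median(q[:,0]))
E
```

```text
t 20.3 p [ 0.5292 -0.1684  0.0882] yaw -72.35 tilt [-0.0012  0.0034] F [-4.46  4.42  8.71] M [1.183 0.981 0.862] w 0.0111 g 62.0 q [-0.31  0.45 -0.08  1.04  0.    2.52]
0 0.02 45 0.41225359152477437 0.4194858067605486
0 0.04 38 0.41253651777284106 0.4187979686787896
0 0.055 111 0.4155923687621774 0.445002905006189
1 0.02 46 0.3881634943261536 0.39397558019663237
1 0.04 49 0.3890447887524008 0.39478500978502584
1 0.055 135 0.38751541923410227 0.4412494903838917
```

It hit the end stop (0.86 N m) and the drawer is about 24 mm out. I relax the torque, release and lift.

drive_tool --slide '[[0,0,0],[0,0,0],[0,0,0],[0,0,0],[0,0,0],[0,0,0],[0,0,0],[0,0,0]]' --rotation '[[0,0,-0.03],[0,0,-0.06],[0,0,-0.06],[0,0,-0.06],[0,0,-0.06],[0,0,-0.06],[0,0,-0.06],[0,0,-0.06]]'

```text
clock: 21.35
eef_pos: [0.5292, -0.1685, 0.0882]
tool_rot: [0.986, 0.168, -0.0, -0.002]
ft_force: [-4.1, 5.2, 7.5]
grip_width: 0.0108
grasp_force: 60.8
```

drive_tool --slide '[[0,0,0],[0,0,0],[0,0,0],[0,0,-0.05],[0,0,-0.15],[0,0,-0.3],[0,0,-0.45],[0,0,-0.6]]' --rotation '[[0,0,0],[0,0,0],[0,0,0],[0,0,0],[0,0,0],[0,0,0],[0,0,0],[0,0,0]]' --gripper 0.4

```text
clock: 22.35
eef_pos: [0.53, -0.1705, 0.2398]
tool_rot: [0.986, 0.166, 0.001, 0.0]
ft_force: [-0.1, -0.6, -0.3]
grip_width: 0.0344
grasp_force: 0.0
```

```bash
python3 - <<'E'
from h import *
st()
c=bot.camera("wrist");save(c,"end");P=pts(c)
m=(P[...,2]>.109)&(P[...,2]<.128)&(abs(P[...,0]-.528)<.04)&(abs(P[...,1]+.171)<.04)
print("bow",m.sum(),cv2.minAreaRect(P[m][:,:2].astype(np.float32)))
c=bot.camera("top");P=pts(c);save(c,"endtop")
m=(P[...,2]>.02)&(P[...,2]<.055)&(abs(P[...,1]+.175)<.03)&(P[...,0]>.36)&(P[...,0]<.5);print(P[m][:,0].min(),np.median(P[m][:,0]))
for n,cc in(("0",dict(np.load("top.npz"))),("1",c)):
    Q=pts(cc)
    for x,y in((.493,.274),(.501,.333)):
        m=(Q[...,2]>.1)&(Q[...,2]<.125)&(abs(Q[...,0]-x)<.025)&(abs(Q[...,1]-y)<.028);print(n,m.sum(),Q[m].mean(0))
E
```

```text
t 22.35 p [ 0.53   -0.1705  0.2398] yaw -70.85 tilt [ 0.0012 -0.0005] F [-0.12 -0.64 -0.26] M [-0.018 -0.002  0.034] w 0.0344 g 0.0 q [-0.31  0.35  0.18  1.4  -0.    2.5 ]
bow 456 ((0.5289349555969238, -0.16846467554569244), (0.03496266528964043, 0.012291742488741875), 22.166593551635742)
0.3881757871228727 0.3944723213950667
0 36 [0.48865062 0.26877859 0.1107629 ]
0 34 [0.49764836 0.3268037  0.11130285]
1 0 [nan nan nan]
1 0 [nan nan nan]<stdin>:11: RuntimeWarning: Mean of empty slice.
  ret = um.true_divide(
```

View pics/end.png

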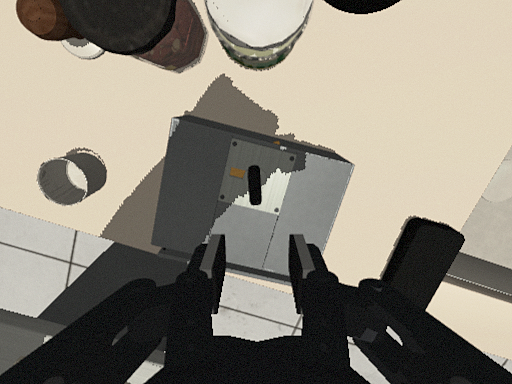

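The key stands upright in the lock at (254,185), the drawer is still out, and the arm is clear. The top view no longer sees the rack, so I check it with the scene camera before handing in.

```bash
python3 - <<'E'
from h import *
c=bot.camera("scene");ok=True
for n,cc in(("0",dict(np.load("scene.npz"))),("1",c)):
    Q=pts(cc)
    for x,y in((.493,.274),(.501,.333)):
        m=(Q[...,2]>.1)&(Q[...,2]<.125)&(abs(Q[...,0]-x)<.025)&(abs(Q[...,1]-y)<.028);print(n,m.sum(),Q[m].mean(0));ok&=m.sum()>20
if ok: print(bot.job_done())
E
```

```text
0 65 [0.48991587 0.27722427 0.11214447]
0 71 [0.49818751 0.33579413 0.11104569]
1 63 [0.49030168 0.27654015 0.1117722 ]
1 70 [0.49865366 0.3351396  0.1109062 ]
the job is handed in; nothing more can be done
None
```

Job handed in: the first key I tried (from the rack's y = -60 mm place) turned clockwise to the end stop, the drawer came out about 24 mm, and that key stays upright in the lock; the other two never left the rack, and I touched nothing else on the bar.

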